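Stack the sealed sample tins in the carrier by weight

TASK

Three sealed tins that look alike but are filled differently have to go into the blue stacking carrier, so that it carries steadily. Push the carrier's handle over and down to its stop at the back, then heft the tins to tell which is heaviest and stack them squarely between the cheeks: the heaviest first, at the bottom, then the middle one, the lightest on top. Set the tins down rather than dropping them, and leave the wash bottle, the beaker and the tape roll where they stand.

Things in the scene. Friction and masses are not known exactly. Their poses are not given: they have to be found in the camera images.
- carrier: blue sheet-steel stacking carrier, fixed; origin: centre of its underside, x to its back, y across between its two cheeks, z up. Cheeks: inner faces at y = +-63 mm, 66 mm wide along x, 111 mm high, flared outward at the top (4 mm clearance at each end of a tin). Front and back are open above lips 10 mm high at x = +-35 mm (inner faces)
- carrier_floor (a point): centre of the carrier's floor, 6 mm above the bench. Tins go in from above, flat, long way along the carrier's y; three stack to 108 mm over the floor. Fingers fit in at the open front and back, closing along the carrier's x
- handle (a joint): the carrier's swing handle, rad: 0 upright over the opening, growing as it folds to the back (carrier +x), stop at 1.75 (just below level). Starts between -0.45 and 0.35. Pivot at x = 0, z = 45 mm of the carrier; arms outside the cheeks at y = +-73 mm. Stiff pivot: stays where it is left; about 2 N at the bar moves it
- handle_bar (a point): centre of the handle's cross bar, 115 mm from the pivot: a black rubber sleeve 16 mm thick, 84 mm long along the carrier's y
- tin_1: flat sealed steel tin with slip lid, 60 (x) x 118 (y) x 36 mm high, white label on the lid; origin: centre of its underside, z up. The three tins look alike; one weighs about 0.75 kg, one about 0.42 kg, one about 0.17 kg (each within 10 %), which is which cannot be seen. Lies flat on the bench at the start
- tin_2: flat sealed steel tin with slip lid, 60 (x) x 118 (y) x 36 mm high, white label on the lid; origin: centre of its underside, z up. The three tins look alike; one weighs about 0.75 kg, one about 0.42 kg, one about 0.17 kg (each within 10 %), which is which cannot be seen. Lies flat on the bench at the start
- tin_3: flat sealed steel tin with slip lid, 60 (x) x 118 (y) x 36 mm high, white label on the lid; origin: centre of its underside, z up. The three tins look alike; one weighs about 0.75 kg, one about 0.42 kg, one about 0.17 kg (each within 10 %), which is which cannot be seen. Lies flat on the bench at the start
- beaker: 100 ml glass beaker, 51 mm across, 68 mm high; bystander, origin at centre of its underside; may stand among the tins
- wash_bottle: squeeze wash bottle, body 62 mm across and 207 mm high with its bent spout; bystander; origin on its underside 22 mm in its -y direction from the body's axis
- label_tape: roll of white tape lying flat, 58 x 66 x 19 mm; bystander; origin at about the centre of its underside

How it is judged:
By the outcome, as a careful person would: the job done as asked, in the order asked, and still so for the second after the job is handed in, with the robot touching nothing.
It also fails if it takes over 72 s, if anything falls off the work surface, if the arm or the gripper's body presses on something with over 40 N, if the wrist force passes 120 N, or if a joint passes its speed limit or range.

ROBOT

A 6-joint arm with a two-finger parallel gripper is mounted at the origin on a cart in front of the work surface, level with it; the furniture and walls round the work are solid. World frame = base frame: x ahead of the robot, y to its left, z up, the work surface at z = 0. Lengths are in m, angles in rad, forces in N, time in s.
With the tool pointing down it reaches from about 0.375 to 0.975 m from the base axis. Payload 3.8 kg.
Tool frame: the origin (TCP) lies at the very end of the fingers, on their centre line; the grasp point (between the pads) lies bot.hold_point_z behind it (bot.hold_point_z is the distance from the TCP to the grasp point, in m); z points along the fingers, y is the line along which they close (so a half turn about z gives the same grasp; the last joint's range is limited). The gripper opens to 85 mm and grips with 20 to 120 N. Pads are 22 mm wide; open, the fingers measure 114 mm over their backs; the gripper's body (76 mm by 85 mm) begins 54 mm behind the grasp point. The pads swing forward as they close: fully open they stand 13 mm farther back than shut.
Start: joints at [1.163, 0.264, 1.604, -0, 1.274, -0.037], TCP at [0.245, 0.629, 0.231] pointing down, gripper open.
Joint ranges: [-2.63, 2.63], [-0.94, 2.18], [0.31, 2.57], [-1.31, 4.45], [0, 2.66], [-2.55, 2.55]. Speed limits (rad/s): [2.57, 2.57, 3.14, 3.14, 3.14, 3.14].

INTERFACE

Orientations are given as a rotation vector (axis times angle).
In Python, from workcell import bot gives the robot as it stands.
- The arm moves only by the shell command python3 jog.py 'ROWS' [OPENING] [FORCE]. ROWS is a JSON list of rows, 1 to 5 of them, each of 4 numbers: dx, dy, dz in m, then a turn about the tool's z in rad; each row shifts and turns the commanded pose from where the row before left it, along the tool's axes as they then stand; what a row does not reach is not made up. A row lasts 1/8 s, in which the tool goes at most 0.0625 m and 0.188 rad, less where a joint would pass 70% of its speed; a pose out of reach is approached as far as the arm can. OPENING is the opening from 0.0 (shut) to 1.0 (fully open), set as the command begins (- or left out keeps the last). The fingers move at their own pace and stop on an object; FORCE is the grip in N (left out, the last holds). Time passes only in rows, so rows that do not move let the fingers close. It prints the time, the measured TCP pose, the force, the opening and the grip force at its end.
- bot.read_state(): the state, without advancing time (a new reading comes with each control period).
- bot.read_camera(name): name is "scene" or "top" or "wrist"; returns the picture (420x560x3 uint8, red, green, blue); there is no depth.
- bot.camera_info(name): a dict with "intrinsics" (3x3 intrinsics, pixels), "extrinsics" (4x4, takes a point from camera to world coordinates). Camera axes: x right, y down, z forward; pixel columns grow to the right and rows downward; lengths in m; the calibration is good to about 2 mm. A picture is of the moment at which its call begins: read the wrist's pose just before it. camera_info takes no time and is no camera call; for the wrist camera it gives the pose at the moment of the call.
- bot.finish_job(): hands the job in; it is judged then, once.
The state is a dict: "time": time; "q": joint angles; "joint_vel": joint speeds; "joint_torque": joint torques, N m; "tool_pos": TCP position; "tcp_rot": TCP orientation; "wrist_force": force on the tool from outside, world axes, zero at the start; "torque": the same for the moment, N m; "width": opening from 0.0 (shut) to 1.0 (fully open); "grip_force": force on a finger pad.
Only numpy, scipy, OpenCV 4.12 (cv2) and the standard library are available. Lean on these libraries where they do the work, as an engineer would, in place of code of your own. Each camera call takes 0.05 s, during which the arm holds its last target. There are 200 camera calls.

## Working session

There is one attempt and no reset: what is moved stays moved. The work goes in short steps, Python scripts to look and compute and a shell command to move; the robot and the scene stay as the last step left them, time stands still between calls to the robot, and variables do not carry over. Pictures are saved under pics/ and viewed, at most 10 in all, crops included, and the job is handed in when it is done.

```bash
ls; mkdir -p pics
python3 - <<'E'
from workcell import bot
import cv2,numpy as np
for n in("top","scene"):
    im=bot.read_camera(n); cv2.imwrite(f"pics/{n}0.png",im[:,:,::-1]); i=bot.camera_info(n); print(n,np.round(i["intrinsics"],1).tolist(),np.round(i["extrinsics"],3).tolist())
s=bot.read_state(); print(s,bot.hold_point_z)
E
```

```text
jog.py
pics
workcell.py
top [[525.1, 0.0, 279.7], [0.0, 525.1, 206.8], [0.0, 0.0, 1.0]] [[-0.021, -0.983, 0.18, 0.292], [-1.0, 0.024, 0.012, 0.009], [-0.016, -0.18, -0.984, 1.198], [0.0, 0.0, 0.0, 1.0]]
scene [[492.9, 0.0, 274.6], [0.0, 492.9, 209.3], [0.0, 0.0, 1.0]] [[0.87, -0.355, 0.341, 0.067], [-0.492, -0.623, 0.608, -0.707], [-0.003, -0.697, -0.717, 0.963], [0.0, 0.0, 0.0, 1.0]]
{'time': 0.1, 'q': array([ 1.16308412e+00,  2.64682576e-01,  1.60526552e+00, -2.38019510e-06,
        1.27372072e+00, -3.69298583e-02]), 'joint_vel': array([-3.93159148e-04, -1.71017262e-05, -1.92839318e-03, -4.41006478e-04,
       -1.28191599e-03, -1.42331374e-03]), 'joint_torque': array([-3.35545906e-05, -5.16706502e+01, -3.68591952e+01, -1.18485145e-04,
        6.30967668e-03, -9.93173501e-06]), 'tool_pos': array([0.24433386, 0.62849624, 0.23006816]), 'tcp_rot': array([-0.57900762, -3.08730988,  0.00318129]), 'wrist_force': array([-0.50333183, -0.36695738,  0.25946012]), 'torque': array([-0.02510114,  0.03604072, -0.022706  ]), 'grip_force': 0.0, 'width': 0.9978538344402654} 0.0187
```
View pics/top0.png

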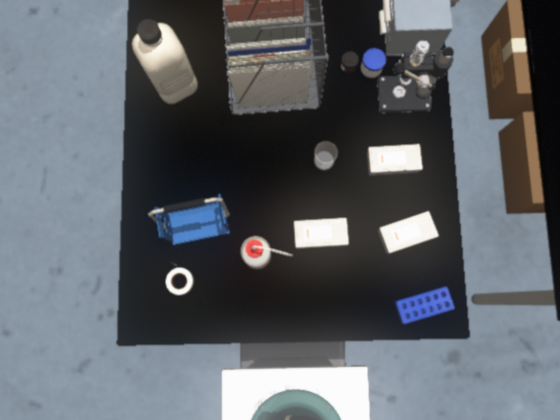

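View pics/scene0.png

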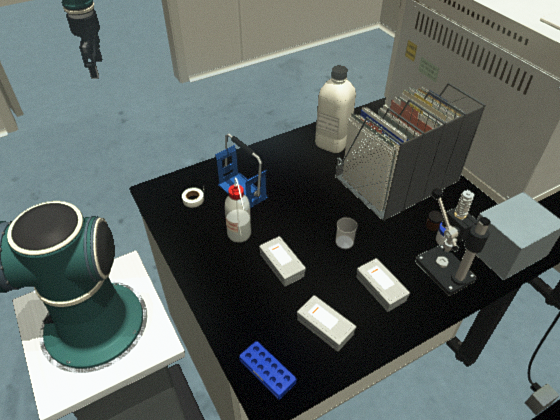

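The top view shows the tins at about (321,233), (395,160) and (409,232), the carrier at (190,222) with its handle bar near (190,205), the beaker at (326,156), the bottle at (256,251) and the tape at (180,281). The scene view agrees. Next I'll measure and take close crops of the carrier.

Create h.py:
```python
from workcell import bot
import cv2,numpy as np
def ray(n,uv,info=None):
    i=info or bot.camera_info(n); K,T=np.array(i["intrinsics"]),np.array(i["extrinsics"])
    d=T[:3,:3]@np.linalg.solve(K,[uv[0],uv[1],1.]); return T[:3,3],d
def onz(n,uv,z,info=None):
    o,d=ray(n,uv,info); return o+d*(z-o[2])/d[2]
def tri(n1,a,n2,b):
    o1,d1=ray(n1,a);o2,d2=ray(n2,b)
    t=np.linalg.lstsq(np.c_[d1,-d2],o2-o1,rcond=None)[0]
    p,q=o1+d1*t[0],o2+d2*t[1]; return (p+q)/2,np.linalg.norm(p-q)
```

Run:
```python
from h import *
im=cv2.imread("pics/top0.png"); hsv=cv2.cvtColor(im,cv2.COLOR_BGR2HSV)
m=((hsv[...,2]>110)).astype(np.uint8)*255
m[:120]=0;m[330:]=0;m[:,:135]=0;m[:,455:]=0
for c in cv2.findContours(m,cv2.RETR_EXTERNAL,cv2.CHAIN_APPROX_NONE)[0]:
    if cv2.contourArea(c)<100: continue
    r=cv2.minAreaRect(c); b=np.array([onz("top",p,.036)[:2] for p in cv2.boxPoints(r)])
    e=[b[1]-b[0],b[2]-b[1]]; L=[np.linalg.norm(x) for x in e]; l=e[int(np.argmax(L))]
    print(np.round(r[0]),"ctr",b.mean(0).round(4),"size",np.round(L,3),"long axis deg",round(np.degrees(np.arctan2(l[1],l[0]))%180,1))
a=cv2.resize(im[180:300,135:285],None,fx=4,fy=4,interpolation=cv2.INTER_CUBIC)[:, :600]
s=cv2.imread("pics/scene0.png")[120:220,170:290]; s=cv2.resize(s,None,fx=5,fy=5,interpolation=cv2.INTER_CUBIC)
cv2.imwrite("pics/ct.png",a);cv2.imwrite("pics/cs.png",s)
```

```text
[425. 305.] ctr [ 0.2811 -0.2872] size [0.121 0.052] long axis deg 105.1
[178. 280.] ctr [0.3449 0.2491] size [0.06  0.059] long axis deg 88.7
[263. 256.] ctr [0.3957 0.0622] size [0.067 0.107] long axis deg 59.1
[321. 232.] ctr [ 0.4447 -0.0672] size [0.121 0.063] long axis deg 92.1
[409. 232.] ctr [ 0.4414 -0.2622] size [0.123 0.062] long axis deg 107.1
[197. 220.] ctr [0.4785 0.2099] size [0.13  0.092] long axis deg 103.0
[324. 160.] ctr [ 0.6117 -0.0806] size [0.041 0.04 ] long axis deg 88.5
[395. 158.] ctr [ 0.6113 -0.2421] size [0.122 0.064] long axis deg 92.3
```

View pics/ct.png

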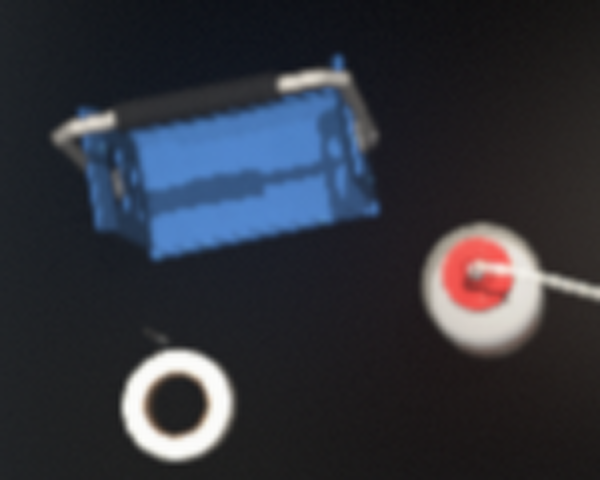

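View pics/cs.png

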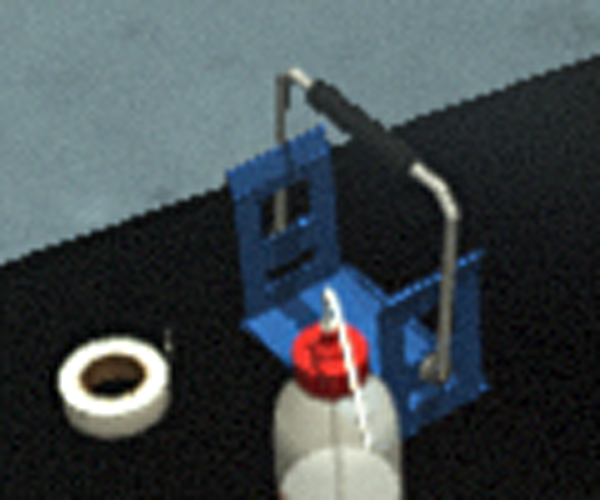

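The crops show the bar sleeve ends at top pixels (163.7,209.5) and (205.5,201.2), and at scene pixels (232.4,138) and (253,153). The carrier's open side faces the robot, and the bottle and tape stand in front of it.

Run:
```python
from h import *
t=lambda p:(p[0]/4+135,p[1]/4+180); s=lambda p:(p[0]/5+170,p[1]/5+120)
P={}
for k,a,b in [("barL",(115,118),(312,90)),("barR",(282,85),(415,165)),
   ("cheekL_back_top",(84,110),(325,128)),("cheekR_back_top",(338,58),(480,252))]:
    p,e=tri("top",t(a),"scene",s(b)); P[k]=p; print(k,p.round(4),"gap",round(e,4))
print("sleeve",np.linalg.norm(P["barL"]-P["barR"]), "mid",(P["barL"]+P["barR"])/2)
# front lip / floor corners in top view
im=cv2.imread("pics/top0.png"); hsv=cv2.cvtColor(im,cv2.COLOR_BGR2HSV)
for z in(.010,.016):
  for p in[(155,258),(378,212)]: print(z,onz("top",t(p),z).round(4))
print("bottle base-ish",onz("top",(256,252),.2).round(3), "red cap")
```

```text
barL [0.481  0.2549 0.1615] gap 0.0008
barR [0.4964 0.17   0.1645] gap 0.0016
cheekL_back_top [0.497  0.2831 0.1099] gap 0.003
cheekR_back_top [0.521  0.1485 0.1114] gap 0.0022
sleeve 0.08640779888405208 mid [0.48871856 0.21246891 0.16302638]
0.01 [0.4276 0.2664 0.01  ]
0.01 [0.451  0.1391 0.01  ]
0.016 [0.4269 0.2651 0.016 ]
0.016 [0.4502 0.1385 0.016 ]
bottle base-ish [0.388 0.068 0.2  ] red cap
```

```bash
cat >> h.py <<'E'
C=np.array([.476,.2097]); CY=np.radians(10.2)
def car(x,y=0): return C+[x*np.cos(CY)-y*np.sin(CY), x*np.sin(CY)+y*np.cos(CY)]
def go(x,y,z,yaw):  # yaw (deg) = wanted world direction of tool y; prints turn, then shift in turned frame
    from scipy.spatial.transform import Rotation as R
    s=bot.read_state(); M=R.from_rotvec(s["tcp_rot"]).as_matrix()
    cur=np.arctan2(M[1,1],M[0,1]); w=np.radians(yaw)
    t=(cur-w+np.pi/2)%np.pi-np.pi/2; w=cur-t
    d=np.array([x,y,z])-s["tool_pos"]
    print("turn %.3f  dx %.4f dy %.4f dz %.4f"%(t,d@[-np.sin(-w)*-1,np.cos(w),0] if 0 else d[:2]@[-np.sin(w),np.cos(w)],d[:2]@[np.cos(w),np.sin(w)],-d[2]),"F",s["wrist_force"].round(2),"t",round(s["time"],2))
E
python3 jog.py '[[0,0,0,0.17],[0,0,0,0.17],[0,0,0,0.17],[0,0,0,0.17],[0,0,0,0.17]]' 0.0 60
python3 jog.py '[[-0.02,0,0,0.17],[-0.05,0.012,0,0],[-0.05,0.012,0,0],[-0.05,0.012,0,0],[-0.05,0.012,0,0]]'
python3 -c "
from h import *
go(*car(-.045),.13,10.2)"
```

```text
time: 0.72
tool_pos: [0.2444, 0.6287, 0.2304]
tcp_rot: [1.808, 2.569, -0.002]
wrist_force: [-0.9, 0.5, -0.5]
width: 0.001
grip_force: 0.0
time: 1.35
tool_pos: [0.3347, 0.4204, 0.2307]
tcp_rot: [2.012, 2.412, -0.001]
wrist_force: [1.1, 1.1, -0.8]
width: 0.001
grip_force: 0.0
turn 0.002  dx -0.2324 dy 0.0568 dz 0.1007 F [ 1.1   1.11 -0.8 ] t 1.35
```

```bash
python3 jog.py '[[-0.046,0.0114,0,0],[-0.046,0.0114,0,0],[-0.046,0.0114,0,0],[-0.047,0.0113,0,0],[-0.047,0.0113,0,0]]'
python3 jog.py '[[0,0,0,0],[0,0,0.05,0],[0,0,0.05,0],[0,0,0,0]]'
python3 - <<'E'
from h import *
go(*car(.075),.10,10.2)
for n in("top","scene"): cv2.imwrite(f"pics/{n}1.png",bot.read_camera(n)[:,:,::-1])
a=cv2.imread("pics/top1.png")[150:310,130:290];b=cv2.imread("pics/scene1.png")[100:260,150:310]
cv2.imwrite("pics/m1.png",cv2.resize(np.hstack([a,b]),None,fx=2.5,fy=2.5,interpolation=cv2.INTER_CUBIC))
E
```

```text
time: 1.98
tool_pos: [0.432, 0.2025, 0.2309]
tcp_rot: [-2.013, -2.412, 0.0]
wrist_force: [1.4, -0.0, 0.2]
width: -0.002
grip_force: 0.0
time: 2.48
tool_pos: [0.4274, 0.2031, 0.1269]
tcp_rot: [-2.009, -2.409, 0.014]
wrist_force: [-0.2, 0.9, 0.3]
width: -0.003
grip_force: 0.0
turn 0.003  dx -0.0022 dy 0.1240 dz 0.0269 F [-0.24  0.91  0.27] t 2.48
```

View pics/m1.png

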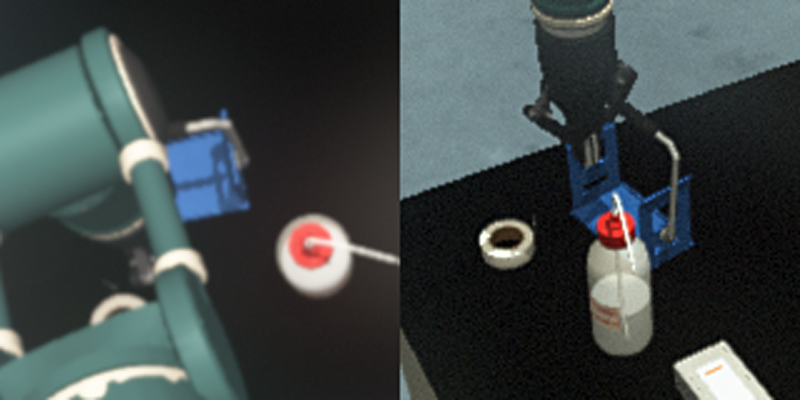

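The closed fingers now stand just on the robot side of the bar. I'll push it to the back.

```bash
python3 jog.py '[[0,0.025,0,0],[0,0.025,0,0],[0,0.025,0.007,0]]'
python3 jog.py '[[0,0.025,0.01,0],[0,0.024,0.01,0],[0,0,0,0]]'
python3 -c "
from h import *
go(*car(.110),.15,10.2)"
```

```text
time: 2.95
tool_pos: [0.5082, 0.219, 0.1279]
tcp_rot: [2.011, 2.411, 0.007]
wrist_force: [-1.2, -0.4, -0.9]
width: -0.0
grip_force: 0.9
time: 3.32
tool_pos: [0.5565, 0.2275, 0.1065]
tcp_rot: [2.012, 2.411, 0.005]
wrist_force: [-0.4, -0.0, 1.1]
width: 0.003
grip_force: 0.0
turn 0.002  dx -0.0032 dy 0.0276 dz -0.0435 F [-0.39 -0.01  1.05] t 3.33
```

```bash
python3 jog.py '[[0,0,-0.045,0],[0,0.03,0,0],[0,0,0.03,0],[0,0,0.02,0],[0,0,0.02,0]]'
python3 jog.py '[[0,0,0.02,0],[0,0,0.015,0],[0,0,0.01,0],[0,0,0,0]]'
python3 -c "
from h import *
go(*car(.110),.03,10.2)"
```

```text
time: 3.95
tool_pos: [0.5947, 0.2346, 0.0865]
tcp_rot: [2.001, 2.401, 0.034]
wrist_force: [22.2, 1.2, 9.0]
width: 0.005
grip_force: 10.5
time: 4.45
tool_pos: [0.5809, 0.2311, 0.0328]
tcp_rot: [-2.011, -2.411, 0.006]
wrist_force: [0.1, 0.2, -0.9]
width: -0.003
grip_force: 0.0
turn 0.002  dx -0.0025 dy 0.0030 dz 0.0028 F [ 0.05  0.16 -0.88] t 4.45
```

```bash
python3 jog.py '[[0,0,-0.05,0],[0,0,-0.05,0],[0.05,-0.02,-0.05,0],[0.05,0,-0.05,0],[0.05,0,0,0]]'
python3 jog.py '[[0.06,0,0,0],[0.06,0,0,0],[0.06,0,0,0],[0,0,0,0]]'
python3 - <<'E'
from h import *
for n in("top","scene"): cv2.imwrite(f"pics/{n}2.png",bot.read_camera(n)[:,:,::-1])
a=cv2.imread("pics/top2.png")[150:310,130:290];b=cv2.imread("pics/scene2.png")[100:260,150:310]
cv2.imwrite("pics/m2.png",cv2.resize(np.hstack([a,b]),None,fx=2.5,fy=2.5,interpolation=cv2.INTER_CUBIC))
E
```

```text
time: 5.08
tool_pos: [0.5436, 0.3653, 0.2272]
tcp_rot: [2.012, 2.409, 0.013]
wrist_force: [0.2, 0.5, -0.0]
width: 0.003
grip_force: 0.0
time: 5.58
tool_pos: [0.5069, 0.5439, 0.2198]
tcp_rot: [-2.006, -2.416, 0.002]
wrist_force: [-0.2, -1.1, -0.1]
width: -0.003
grip_force: 0.0
```

View pics/m2.png

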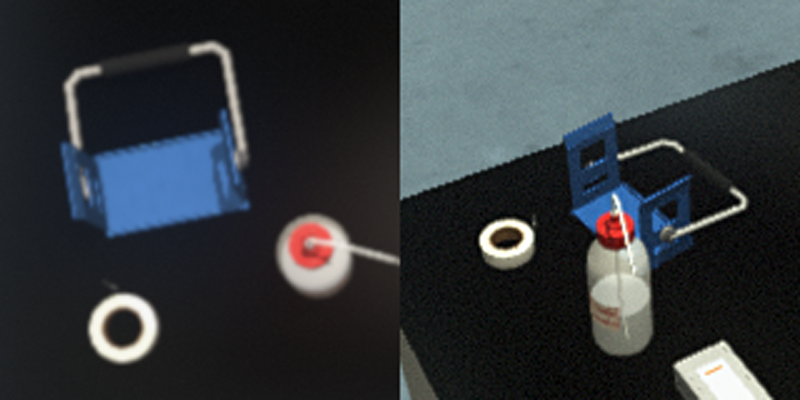

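The handle is folded back; the sleeve is at montage pixels (102,68)–(190,52) in the top view and (686,155)–(733,188) in the scene view. I'll triangulate it to get the angle and refine the carrier pose from the floor.

Run:
```python
from h import *
t=lambda p:(p[0]/2.5+130,p[1]/2.5+150); s=lambda p:((p[0]-400)/2.5+150,p[1]/2.5+100)
p=[tri("top",t(a),"scene",s(b)) for a,b in [((102,68),(684,153)),((190,52),(733,188))]]
print(p); m=(p[0][0]+p[1][0])/2; u=np.array([np.cos(CY),np.sin(CY)]); print("mid",m,"carrier x",(m[:2]-C)@u, "y",(m[:2]-C)@[-u[1],u[0]])
im=cv2.imread("pics/top2.png"); hsv=cv2.cvtColor(im,cv2.COLOR_BGR2HSV)
b=cv2.inRange(hsv,(100,120,150),(125,255,255)); b[:,260:]=0;b[:150]=0
n,l,st,ce=cv2.connectedComponentsWithStats(b); k=1+np.argmax(st[1:,4]); print(st[k],ce[k])
c=cv2.findContours((l==k).astype(np.uint8),cv2.RETR_EXTERNAL,cv2.CHAIN_APPROX_NONE)[0][0]
ap=cv2.approxPolyDP(c,3,True)[:,0]
for q in ap:
    w=[onz("top",q,z)[:2]-C for z in(.01,.111)]
    print(q,*[np.round([x@u,x@[-u[1],u[0]]],4) for x in w])
```

```text
[(array([0.58079457, 0.27185862, 0.02729011]), np.float64(0.0004503564549247579)), (array([0.59619292, 0.18975021, 0.02868549]), np.float64(0.005057139644955784))]
mid [0.58849375 0.23080442 0.0279878 ] carrier x 0.11445312074274566 y 0.0008499498891699286
[ 169  204   50   40 1403] [193.34354954 223.26443336]
[218 205] [ 0.0322 -0.0508] [ 0.011  -0.0605]
[169 213] [0.0364 0.0633] [0.0149 0.0439]
[173 243] [-0.0339  0.0655] [-0.0495  0.0459]
[217 234] [-0.0337 -0.0366] [-0.0492 -0.0475]
[213 210] [ 0.023  -0.0374] [ 0.0026 -0.0482]
```

```bash
python3 jog.py '[[-0.06,0.02,0,0],[-0.06,0.002,0,0],[-0.06,0,0,0],[-0.06,0,0,0],[-0.06,0,0.03,0]]'
python3 -c "
from h import *
go(*car(.1135),.03,10.2)"
```

```text
time: 6.3
tool_pos: [0.586, 0.2504, 0.1963]
tcp_rot: [2.013, 2.407, 0.008]
wrist_force: [0.2, 0.4, 0.1]
width: -0.001
grip_force: 0.0
turn -0.000  dx -0.0206 dy -0.0020 dz 0.1663 F [0.23 0.42 0.14] t 6.3
```

```bash
python3 jog.py '[[-0.02,-0.002,0.05,0],[0,0,0.05,0],[0,0,0.04,0],[0,0,0.02,0],[0,0,0,0]]'
python3 jog.py '[[0,0,0.006,0],[0,0,0.004,0],[0,0,0,0]]'
python3 jog.py '[[0,0,0.004,0],[0,0,0,0]]'
python3 -c "
from h import *
go(*car(.1135),.03,10.2)"
```

```text
time: 6.92
tool_pos: [0.586, 0.2326, 0.034]
tcp_rot: [2.014, 2.411, -0.0]
wrist_force: [0.7, 0.2, -0.2]
width: 0.002
grip_force: 0.0
time: 7.3
tool_pos: [0.5876, 0.2334, 0.0316]
tcp_rot: [2.011, 2.411, 0.003]
wrist_force: [-16.2, -7.9, 40.0]
width: 0.002
grip_force: 20.8
time: 7.55
tool_pos: [0.5878, 0.2334, 0.0312]
tcp_rot: [2.011, 2.411, 0.002]
wrist_force: [-23.8, -11.2, 60.5]
width: -0.004
grip_force: 30.9
turn 0.002  dx -0.0036 dy -0.0007 dz 0.0012 F [-23.8  -11.19  60.45] t 7.55
```

The 60 N reaction at z = 31 mm shows the handle is at its stop. Next I'll lift off and go to hover over the nearest tin.

```bash
python3 jog.py '[[0,0,-0.06,0],[0,0,-0.06,0],[-0.03,-0.02,-0.05,0.07],[-0.04,-0.02,-0.05,0.07]]' 1.0 60
python3 -c "
from h import *
go(.4447,-.0672,.23,2.1)"
```

```text
time: 8.05
tool_pos: [0.5572, 0.1609, 0.2388]
tcp_rot: [2.177, 2.263, 0.004]
wrist_force: [1.5, -0.6, -0.1]
width: 0.846
grip_force: 0.0
turn 0.002  dx -0.2238 dy -0.1208 dz 0.0088 F [ 1.54 -0.64 -0.06] t 8.05
```

```bash
python3 jog.py '[[-0.05,-0.025,0,0],[-0.05,-0.03,0,0],[-0.05,-0.03,0,0],[-0.05,-0.03,0,0],[-0.024,-0.006,0,0]]'
python3 jog.py '[[0,0,0,0],[0,0,0,0]]'
cat >> h.py <<'E'
def tin(name):  # wrist view of the tin's lid
    i=bot.camera_info("wrist"); im=bot.read_camera("wrist")[:,:,::-1].copy(); cv2.imwrite(f"pics/{name}.png",im)
    m=((im.min(2)>100)*255).astype(np.uint8); m=cv2.morphologyEx(m,cv2.MORPH_CLOSE,np.ones((7,7)))
    for c in cv2.findContours(m,cv2.RETR_EXTERNAL,cv2.CHAIN_APPROX_NONE)[0]:
        if cv2.contourArea(c)<3000: continue
        w=np.array([onz("wrist",p,.036,i)[:2] for p in c[:,0]],np.float32)
        r=cv2.minAreaRect(w); b=cv2.boxPoints(r); e=[b[1]-b[0],b[2]-b[1]]; L=[np.linalg.norm(x) for x in e]; l=e[int(np.argmax(L))]
        print(np.round(c[:,0].mean(0)),"ctr",np.round(r[0],4),"size",np.round(L,4),"short axis",round((np.degrees(np.arctan2(l[1],l[0]))%180)-90,2))
E
python3 -c "
from h import *
tin('w1')
go(.4447,-.0672,.23,2.1)"
```

```text
time: 8.68
tool_pos: [0.4434, -0.0694, 0.2363]
tcp_rot: [2.178, 2.261, 0.0]
wrist_force: [-0.9, -0.2, 0.6]
width: 0.999
grip_force: 0.0
time: 8.93
tool_pos: [0.4454, -0.0669, 0.2361]
tcp_rot: [2.177, 2.264, 0.002]
wrist_force: [-0.2, 0.0, -0.3]
width: 0.998
grip_force: 0.0
[272. 181.] ctr [ 0.444  -0.0668] size [0.1187 0.0614] short axis 1.96
[209.  49.] ctr [0.3862 0.0559] size [0.1108 0.0889] short axis 1.96
[ 32. 161.] ctr [ 0.1965 -0.0882] size [0.1134 0.3915] short axis -10.7
turn 0.004  dx -0.0006 dy -0.0008 dz 0.0059 F [-0.32  0.82 -0.19] t 8.97
```

View pics/w1.png

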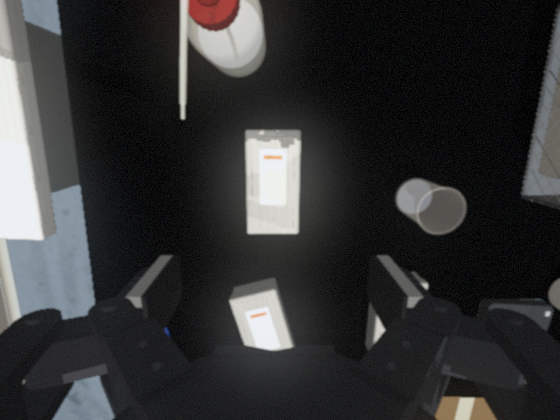

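The wrist view shows tin A centred at (272,181), with the wash-bottle spout tip at (183,118). I'll check the spout's clearance before going down.

```bash
python3 -c "
from h import *
print(tri('top',(292,255),'wrist',(183,118)))
print(onz('wrist',(32,161),0))
go(.444,-.0668,.012,1.96)"
```

```text
(array([ 3.83491442e-01, -3.39980836e-04,  1.67924386e-01]), np.float64(0.0007350122999059819))
[ 0.15288828 -0.05677283  0.        ]
turn 0.006  dx -0.0001 dy -0.0015 dz 0.2239 F [-0.32  0.82 -0.19] t 8.97
```

```bash
python3 jog.py '[[0,-0.0015,0.055,0.006],[0,0,0.055,0],[0,0,0.055,0],[0,0,0.04,0],[0,0,0.0185,0]]'
python3 jog.py '[[0,0,0,0],[0,0,0,0],[0,0,0,0],[0,0,0,0]]' 0.0 60
python3 jog.py '[[0,0,-0.01,0],[0,0,-0.03,0],[0,0,0,0],[0,0,0,0],[0,0,0,0]]'
python3 jog.py '[[0,0,0,0],[0,0,0,0]]'
```

```text
time: 9.6
tool_pos: [0.4418, -0.0656, 0.0093]
tcp_rot: [-2.178, -2.258, 0.004]
wrist_force: [0.1, 0.4, 0.6]
width: 0.998
grip_force: 0.0
time: 10.1
tool_pos: [0.4441, -0.067, 0.0126]
tcp_rot: [2.183, 2.258, 0.001]
wrist_force: [0.7, 2.0, -4.4]
width: 0.686
grip_force: 68.2
time: 10.72
tool_pos: [0.4423, -0.067, 0.0509]
tcp_rot: [-2.182, -2.257, 0.002]
wrist_force: [-1.3, 0.4, -8.1]
width: 0.685
grip_force: 70.5
time: 10.98
tool_pos: [0.4432, -0.0672, 0.0516]
tcp_rot: [-2.183, -2.258, 0.001]
wrist_force: [-0.5, 1.1, -7.5]
width: 0.686
grip_force: 70.5
```

Tin A reads 7.5 N, about 0.76 kg, so it is the heaviest. It goes straight into the carrier.

```bash
python3 jog.py '[[0,0,-0.05,0],[0,0,-0.06,0],[0,0.02,-0.06,-0.07],[0,0.02,-0.04,-0.074],[0,0,0,0]]'
python3 -c "
from h import *
go(*car(0),.15,10.2)"
```

```text
time: 11.6
tool_pos: [0.4872, -0.065, 0.2658]
tcp_rot: [2.01, 2.404, 0.008]
wrist_force: [-0.1, -0.3, -8.3]
width: 0.686
grip_force: 72.0
turn -0.000  dx 0.2723 dy 0.0376 dz 0.1158 F [-0.1  -0.3  -8.32] t 11.6
```

```bash
python3 jog.py '[[0.045,0.006,0,0],[0.055,0.008,0,0],[0.055,0.008,0,0],[0.055,0.008,0,0],[0.045,0.0076,0,0]]'
python3 jog.py '[[0.0173,0,0,0],[0,0,0.05,0],[0,0,0.05,0],[0,0,0,0],[0,0,0,0]]'
python3 - <<'E'
from h import *
go(*car(0),.15,10.2)
for n in("scene","wrist"): cv2.imwrite(f"pics/{n}3.png",bot.read_camera(n)[:,:,::-1])
a=cv2.imread("pics/scene3.png")[100:260,150:310];a=cv2.resize(a,(420,420),interpolation=cv2.INTER_CUBIC)
b=cv2.resize(cv2.imread("pics/wrist3.png"),None,fx=.67,fy=1)
b=cv2.imread("pics/wrist3.png")[:,90:470]
cv2.imwrite("pics/m3.png",np.hstack([a,b]))
E
```

```text
time: 12.22
tool_pos: [0.4724, 0.1941, 0.2577]
tcp_rot: [-2.014, -2.407, 0.008]
wrist_force: [1.8, -1.0, -8.1]
width: 0.684
grip_force: 72.0
time: 12.85
tool_pos: [0.4722, 0.2097, 0.1616]
tcp_rot: [2.016, 2.409, -0.001]
wrist_force: [1.1, -0.0, -6.8]
width: 0.686
grip_force: 72.2
turn -0.001  dx -0.0007 dy 0.0038 dz 0.0116 F [ 1.06 -0.02 -6.81] t 12.85
```

View pics/m3.png

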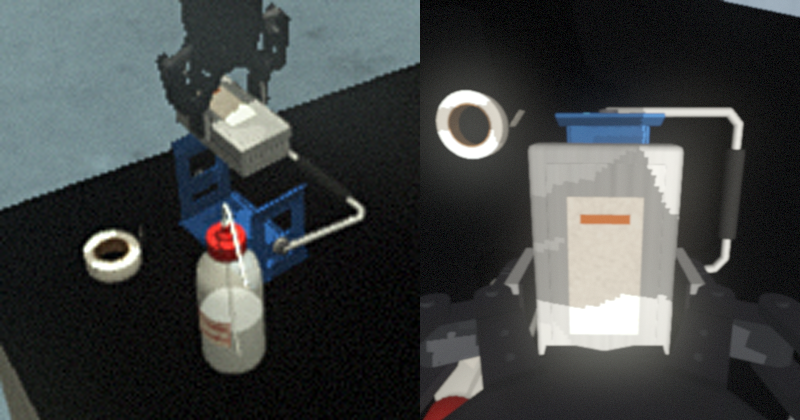

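The wrist view shows the left cheek's flared top edge at source pixels (226..334, ~114), and the tin's far edge at (198..356, ~147). I'll compare both in the carrier frame.

Run:
```python
from h import *
u=np.array([np.cos(CY),np.sin(CY)]);v=np.array([-u[1],u[0]])
for q,z in[((226,115),.111),((334,115),.111),((201,147),.185),((353,147),.185),((226,123),.10)]:
    p=onz("wrist",q,z)[:2]-C; print(q,z,np.round([p@u,p@v],4))
p=bot.read_state()["tool_pos"][:2]-C; print("tcp",p@u,p@v)
```

```text
(226, 115) 0.111 [-0.0306  0.0718]
(334, 115) 0.111 [0.0344 0.0717]
(201, 147) 0.185 [-0.0302  0.0583]
(353, 147) 0.185 [0.0283 0.0582]
(226, 123) 0.1 [-0.0324  0.0672]
tcp -0.001789329908954371 0.001131319473823743
```

```bash
python3 jog.py '[[0,0.0028,0.02,0],[0,0,0.035,0],[0,0,0.035,0],[0,0,0.03,0],[0,0,0,0]]'
python3 jog.py '[[0,0,0.012,0],[0,0,0.006,0],[0,0,0,0]]'
```

```text
time: 13.58
tool_pos: [0.4741, 0.2101, 0.041]
tcp_rot: [-2.015, -2.409, 0.004]
wrist_force: [-1.0, -0.5, -8.0]
width: 0.691
grip_force: 72.0
time: 13.95
tool_pos: [0.475, 0.2107, 0.0237]
tcp_rot: [2.015, 2.41, 0.0]
wrist_force: [-1.0, -0.7, -8.5]
width: 0.686
grip_force: 71.9
```

```bash
python3 jog.py '[[0,0,0.003,0],[0,0,0.002,0],[0,0,0,0]]'
python3 -c "
from h import *
go(*car(0.001),.0186,10.2)"
```

```text
time: 14.32
tool_pos: [0.4752, 0.2107, 0.0189]
tcp_rot: [2.015, 2.41, 0.001]
wrist_force: [-1.1, -1.0, -5.3]
width: 0.687
grip_force: 72.5
turn -0.000  dx -0.0012 dy 0.0016 dz 0.0003 F [-1.12 -1.02 -5.29] t 14.32
```

```bash
python3 jog.py '[[0,0,0.001,0],[0,0,0,0],[0,0,0,0]]'
python3 jog.py '[[0,0,0,0],[0,0,0,0],[0,0,0,0]]' 1.0
python3 jog.py '[[0,0,-0.03,0],[0,0,-0.06,0],[0,0,-0.06,0],[0,0,-0.06,0],[0,0,-0.02,0]]'
python3 -c "
from h import *
go(.4414,-.2622,.235,17.1)
go(.4414,-.2622,.235,10.2)"
```

```text
time: 14.7
tool_pos: [0.4752, 0.2107, 0.0186]
tcp_rot: [2.015, 2.41, 0.0]
wrist_force: [-3.4, -2.3, 6.0]
width: 0.689
grip_force: 73.7
time: 15.08
tool_pos: [0.4755, 0.2109, 0.0177]
tcp_rot: [2.015, 2.41, 0.002]
wrist_force: [-0.6, 0.2, 0.1]
width: 0.995
grip_force: 0.0
time: 15.7
tool_pos: [0.4774, 0.2117, 0.253]
tcp_rot: [2.012, 2.407, 0.013]
wrist_force: [0.6, -0.7, -0.1]
width: 0.998
grip_force: 0.0
turn -0.120  dx -0.4424 dy -0.1737 dz 0.0180 F [ 0.64 -0.74 -0.14] t 15.7
turn 0.000  dx -0.4600 dy -0.1193 dz 0.0180 F [ 0.64 -0.74 -0.14] t 15.7
```

```bash
sed -i 's/def tin(name):/def tin(name,z=.036):/; s/onz("wrist",p,.036,i)/onz("wrist",p,z,i)/' h.py
python3 -c "
from h import *
tin('w2',.042); print(car(0))"
python3 jog.py '[[-0.05,-0.013,0,0],[-0.055,-0.014,0,0],[-0.055,-0.014,0,0],[-0.055,-0.014,0,0],[-0.055,-0.014,0,0]]'
python3 jog.py '[[-0.055,-0.014,0,0],[-0.055,-0.014,0,0],[-0.05,-0.014,0,0],[-0.03,-0.008,0.018,-0.12],[0,0,0,0]]'
python3 jog.py '[[0,0,0,0],[0,0,0,0]]'
python3 -c "
from h import *
tin('w3')
go(.4414,-.2622,.235,17.1)"
```

```text
[501. 290.] ctr [0.7909 0.1167] size [0.0661 0.154 ] short axis -86.57
[540. 185.] ctr [0.7813 0.2526] size [0.1125 0.0566] short axis 23.66
[296. 155.] ctr [0.5143 0.218 ] size [0.1558 0.1497] short axis 10.18
[400.  20.] ctr [0.5693 0.4129] size [0.3726 0.0639] short axis 89.97
[ 24. 158.] ctr [0.2008 0.1531] size [0.0588 0.4051] short axis -2.62
[0.476  0.2097]
time: 16.38
tool_pos: [0.454, -0.0689, 0.2464]
tcp_rot: [-2.014, -2.41, 0.0]
wrist_force: [0.4, 0.1, -1.1]
width: 1.0
grip_force: 0.0
time: 17.0
tool_pos: [0.4374, -0.2642, 0.2266]
tcp_rot: [-1.869, -2.52, 0.001]
wrist_force: [-0.0, 0.5, 0.3]
width: 1.001
grip_force: 0.0
time: 17.25
tool_pos: [0.4395, -0.2622, 0.2297]
tcp_rot: [1.866, 2.527, 0.0]
wrist_force: [0.6, -0.2, 0.7]
width: 0.996
grip_force: 0.0
[419. 230.] ctr [ 0.612  -0.2714] size [0.1793 0.066 ] short axis 4.31
[275. 182.] ctr [ 0.4408 -0.2622] size [0.1181 0.0619] short axis 17.29
[130. 225.] ctr [ 0.374  -0.3328] size [0.3865 0.4435] short axis -85.89
turn 0.001  dx -0.0005 dy 0.0017 dz -0.0051 F [0.56 0.12 0.06] t 17.3
```

```bash
python3 jog.py '[[-0.0005,0.001,0.055,0],[0,0,0.055,0],[0,0,0.055,0],[0,0,0.035,0],[0,0,0.0175,0]]'
python3 jog.py '[[0,0,0,0],[0,0,0,0],[0,0,0,0],[0,0,0,0]]' 0.0 60
python3 jog.py '[[0,0,-0.01,0],[0,0,-0.03,0],[0,0,0,0],[0,0,0,0],[0,0,0,0]]'
python3 jog.py '[[0,0,0,0],[0,0,0,0]]'
python3 - <<'E'
from h import *
im=cv2.imread("pics/w2.png")[60:310,150:460]; cv2.imwrite("pics/w2c.png",cv2.resize(im,None,fx=2,fy=2))
E
```

```text
time: 17.92
tool_pos: [0.4395, -0.2619, 0.0102]
tcp_rot: [-1.864, -2.526, 0.0]
wrist_force: [-0.7, -0.3, 0.8]
width: 1.002
grip_force: 0.0
time: 18.42
tool_pos: [0.4416, -0.2641, 0.0135]
tcp_rot: [1.865, 2.524, 0.0]
wrist_force: [0.2, 0.6, 4.3]
width: 0.686
grip_force: 68.6
time: 19.05
tool_pos: [0.4392, -0.2626, 0.0506]
tcp_rot: [-1.866, -2.524, 0.0]
wrist_force: [0.0, 0.1, -4.2]
width: 0.688
grip_force: 67.8
time: 19.3
tool_pos: [0.4399, -0.2631, 0.0513]
tcp_rot: [-1.866, -2.526, 0.0]
wrist_force: [0.3, -0.3, -4.0]
width: 0.692
grip_force: 67.8
```

View pics/w2c.png

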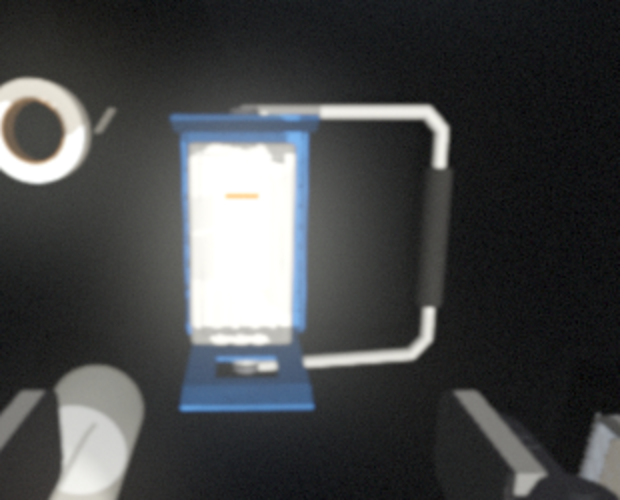

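Tin C reads 4.1 N, so it is the middle one. The crop shows tin A seated squarely between the cheeks. I'll stack C at the same position.

```bash
python3 jog.py '[[0,0,-0.05,0],[0,0,-0.06,0],[0,0.01,-0.06,0.061],[0,0.01,-0.04,0.062],[0,0,0,0]]'
python3 -c "
from h import *
go(.4752,.2108,.15,10.2)"
```

```text
time: 19.92
tool_pos: [0.4624, -0.2594, 0.2665]
tcp_rot: [2.012, 2.401, 0.002]
wrist_force: [0.2, -0.3, -4.5]
width: 0.688
grip_force: 68.1
turn -0.002  dx 0.4605 dy 0.0959 dz 0.1165 F [ 0.24 -0.34 -4.49] t 19.93
```

```bash
python3 jog.py '[[0.045,0.01,0,0],[0.055,0.0115,0,0],[0.055,0.0115,0,0],[0.055,0.0115,0,0],[0.055,0.0115,0,0]]'
python3 jog.py '[[0.055,0.0115,0,0],[0.055,0.0115,0,0],[0.055,0.0115,0,0],[0.03,0.006,0,0],[0,0,0.05,0]]'
python3 jog.py '[[0,0,0.05,0],[0,0,0,0],[0,0,0,0],[0,0,0,0]]'
python3 -c "
from h import *
go(.4752,.2108,.055,10.2)"
```

```text
time: 20.55
tool_pos: [0.4666, 0.0141, 0.2587]
tcp_rot: [-2.016, -2.405, 0.005]
wrist_force: [2.1, -0.4, -4.8]
width: 0.682
grip_force: 68.2
time: 21.18
tool_pos: [0.4765, 0.2148, 0.2131]
tcp_rot: [2.012, 2.409, 0.01]
wrist_force: [1.0, -0.4, -3.8]
width: 0.686
grip_force: 68.5
time: 21.68
tool_pos: [0.4764, 0.2122, 0.1644]
tcp_rot: [2.018, 2.405, 0.006]
wrist_force: [0.5, -0.1, -3.9]
width: 0.68
grip_force: 68.4
turn -0.003  dx -0.0011 dy -0.0014 dz 0.1094 F [ 0.5  -0.13 -3.89] t 21.68
```

```bash
python3 jog.py '[[-0.001,-0.0014,0.03,-0.003],[0,0,0.04,0],[0,0,0.025,0],[0,0,0.007,0],[0,0,0,0]]'
python3 jog.py '[[0,0,0.004,0],[0,0,0,0],[0,0,0,0]]'
python3 -c "
from h import *
go(.4752,.2108,.055,10.2)"
```

```text
time: 22.3
tool_pos: [0.4745, 0.2109, 0.0613]
tcp_rot: [2.015, 2.409, 0.003]
wrist_force: [0.4, -0.7, -3.0]
width: 0.688
grip_force: 68.4
time: 22.68
tool_pos: [0.4737, 0.2107, 0.0565]
tcp_rot: [2.015, 2.41, 0.001]
wrist_force: [0.0, 0.2, -4.1]
width: 0.687
grip_force: 68.5
turn 0.000  dx -0.0001 dy 0.0015 dz 0.0015 F [ 0.03  0.24 -4.09] t 22.68
```

```bash
python3 jog.py '[[0,0.0013,0.0008,0],[0,0,0.0008,0],[0,0,0,0],[0,0,0,0]]'
python3 jog.py '[[0,0,0.0008,0],[0,0,0,0],[0,0,0,0]]'
```

```text
time: 23.18
tool_pos: [0.4747, 0.2108, 0.0556]
tcp_rot: [-2.015, -2.41, 0.0]
wrist_force: [-3.8, -0.9, 6.3]
width: 0.684
grip_force: 69.7
time: 23.55
tool_pos: [0.4747, 0.2108, 0.0555]
tcp_rot: [-2.015, -2.41, 0.0]
wrist_force: [-7.0, -2.2, 12.0]
width: 0.687
grip_force: 70.4
```

```bash
python3 jog.py '[[0,0,-0.0012,0],[0,0,0,0]]'
python3 jog.py '[[0,0,0,0],[0,0,0,0],[0,0,0,0]]' 1.0
python3 jog.py '[[0,0,-0.03,0],[0,0,-0.06,0],[0,0,-0.06,0],[0,0,-0.04,0],[0,0,0,0]]'
python3 -c "
from h import *
im=bot.read_camera('wrist')[:,:,::-1]; cv2.imwrite('pics/w4.png',im)
go(.6113,-.2421,.235,2.3)"
```

```text
time: 23.8
tool_pos: [0.4749, 0.2109, 0.0555]
tcp_rot: [2.015, 2.41, 0.001]
wrist_force: [-3.9, -1.4, 6.5]
width: 0.686
grip_force: 69.8
time: 24.18
tool_pos: [0.4748, 0.2108, 0.0546]
tcp_rot: [2.015, 2.41, 0.0]
wrist_force: [-0.4, -0.0, -0.8]
width: 1.003
grip_force: 0.0
time: 24.8
tool_pos: [0.4774, 0.2118, 0.2496]
tcp_rot: [2.012, 2.407, 0.013]
wrist_force: [-0.6, 0.6, -0.6]
width: 0.999
grip_force: 0.0
turn 0.138  dx -0.4584 dy 0.1172 dz 0.0117 F [-0.64  0.4  -0.59] t 24.85
```

```bash
python3 jog.py '[[0,0,0,0.138],[-0.045,0.013,0,0],[-0.055,0.014,0,0],[-0.055,0.014,0,0],[-0.055,0.014,0,0]]'
python3 jog.py '[[-0.055,0.014,0,0],[-0.055,0.014,0,0],[-0.055,0.014,0,0],[-0.055,0.014,0,0],[-0.028,0.006,0.011,0]]'
python3 jog.py '[[0,0,0,0],[0,0,0,0]]'
python3 -c "
from h import *
tin('w5')
go(.6113,-.2421,.235,2.3)"
```

```text
time: 25.48
tool_pos: [0.5369, 0.0015, 0.2421]
tcp_rot: [-2.174, -2.264, 0.004]
wrist_force: [-0.3, 0.7, 0.4]
width: 1.002
grip_force: 0.0
time: 26.1
tool_pos: [0.6096, -0.2448, 0.2315]
tcp_rot: [-2.178, -2.262, 0.001]
wrist_force: [-0.4, 0.6, 0.1]
width: 1.001
grip_force: 0.0
time: 26.35
tool_pos: [0.6089, -0.2408, 0.232]
tcp_rot: [-2.174, -2.263, 0.001]
wrist_force: [0.1, -0.5, -0.2]
width: 1.0
grip_force: 0.0
[262. 326.] ctr [ 0.5997 -0.419 ] size [0.111  0.2478] short axis -87.63
[ 79. 293.] ctr [ 0.3787 -0.3813] size [0.0729 0.2428] short axis -76.12
[482. 233.] ctr [ 0.838  -0.3229] size [0.2851 0.2125] short axis 15.61
[278. 185.] ctr [ 0.6141 -0.2468] size [0.1062 0.137 ] short axis -1.98
turn 0.001  dx -0.0016 dy 0.0020 dz -0.0021 F [ 0.13  0.68 -0.38] t 26.4
```

View pics/w4.png

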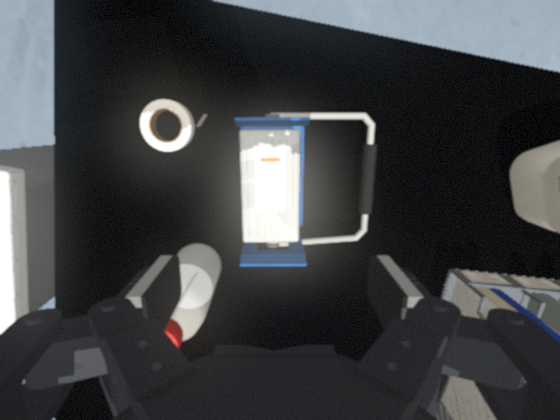

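The stack of two sits squarely between the cheeks, at about (270,187). Tin B's blob merged with a bright neighbour, so I'll segment it more strictly.

Run:
```python
from h import *
im=cv2.imread("pics/w5.png")
for th in(100,120,140,160,180):
    m=((im.min(2)>th)*255).astype(np.uint8); m=cv2.morphologyEx(m,cv2.MORPH_OPEN,np.ones((11,11)))
    for c in cv2.findContours(m,cv2.RETR_EXTERNAL,cv2.CHAIN_APPROX_NONE)[0]:
        q=c[:,0].mean(0)
        if cv2.contourArea(c)<2000 or abs(q[0]-275)>60 or abs(q[1]-185)>50: continue
        w=np.array([onz("wrist",p,.036)[:2] for p in c[:,0]],np.float32); r=cv2.minAreaRect(w); b=cv2.boxPoints(r)
        e=[b[1]-b[0],b[2]-b[1]]; L=[np.linalg.norm(x) for x in e]; l=e[int(np.argmax(L))]
        print(th,"ctr",np.round(r[0],4),"size",np.round(L,4),"short",round((np.degrees(np.arctan2(l[1],l[0]))%180)-90,2),"px",cv2.boundingRect(c))
s=bot.read_state();print(s["tool_pos"])
```

```text
100 ctr [ 0.6145 -0.2465] size [0.1301 0.1006] short 2.32 px (234, 130, 91, 116)
120 ctr [ 0.6144 -0.2421] size [0.1192 0.0713] short 2.32 px (247, 131, 65, 107)
140 ctr [ 0.6112 -0.2416] size [0.118  0.0626] short 2.21 px (248, 131, 58, 106)
160 ctr [ 0.6113 -0.2417] size [0.1181 0.0619] short 2.11 px (248, 131, 58, 106)
180 ctr [ 0.6113 -0.2421] size [0.1169 0.0605] short 2.32 px (249, 132, 56, 105)
[ 0.60926367 -0.2405642   0.23286296]
```

```bash
python3 jog.py '[[-0.001,0.002,0.055,0],[0,0,0.055,0],[0,0,0.055,0],[0,0,0.038,0],[0,0,0.017,0]]'
python3 jog.py '[[0,0,0,0],[0,0,0,0],[0,0,0,0],[0,0,0,0]]' 0.0 60
python3 jog.py '[[0,0,-0.01,0],[0,0,-0.03,0],[0,0,0,0],[0,0,0,0],[0,0,0,0]]'
python3 jog.py '[[0,0,0,0],[0,0,0,0]]'
```

```text
time: 27.02
tool_pos: [0.6101, -0.2407, 0.0113]
tcp_rot: [-2.172, -2.264, 0.002]
wrist_force: [0.1, 0.4, 0.7]
width: 0.999
grip_force: 0.0
time: 27.52
tool_pos: [0.6133, -0.2437, 0.0158]
tcp_rot: [2.174, 2.263, 0.002]
wrist_force: [-0.2, 1.2, 4.6]
width: 0.685
grip_force: 67.5
time: 28.15
tool_pos: [0.6107, -0.2427, 0.0521]
tcp_rot: [-2.175, -2.264, 0.001]
wrist_force: [0.0, -1.0, -1.9]
width: 0.687
grip_force: 67.0
time: 28.4
tool_pos: [0.6115, -0.243, 0.053]
tcp_rot: [-2.176, -2.265, 0.001]
wrist_force: [-0.1, -0.9, -1.9]
width: 0.682
grip_force: 67.0
```

Tin B reads 1.9 N, so it is the lightest. It goes on top.

```bash
python3 jog.py '[[0,0,-0.05,0],[0,0,-0.06,0],[0,0,-0.06,-0.07],[0,0,-0.04,-0.07],[0,0,0,0]]'
python3 -c "
from h import *
go(.4754,.2096,.20,10.2)"
```

```text
time: 29.02
tool_pos: [0.6144, -0.2443, 0.2694]
tcp_rot: [2.007, 2.405, 0.004]
wrist_force: [0.3, -0.6, -2.0]
width: 0.688
grip_force: 66.9
turn 0.002  dx 0.4713 dy -0.0564 dz 0.0694 F [ 0.27 -0.6  -1.96] t 29.02
```

```bash
python3 jog.py '[[0.045,-0.006,0,0],[0.055,-0.0065,0,0],[0.055,-0.0065,0,0],[0.055,-0.0065,0,0],[0.055,-0.0065,0,0]]'
python3 jog.py '[[0.055,-0.0065,0,0],[0.055,-0.0065,0,0],[0.055,-0.0065,0,0],[0.041,-0.005,0,0],[0,0,0.03,0]]'
python3 jog.py '[[0,0,0.04,0],[0,0,0.03,0],[0,0,0,0],[0,0,0,0],[0,0,0,0]]'
python3 -c "
from h import *
go(.4754,.2096,.0925,10.2)"
```

```text
time: 29.65
tool_pos: [0.531, 0.0134, 0.2611]
tcp_rot: [-2.012, -2.409, 0.003]
wrist_force: [0.4, 0.6, -1.8]
width: 0.687
grip_force: 66.8
time: 30.28
tool_pos: [0.4717, 0.2132, 0.2338]
tcp_rot: [2.008, 2.415, 0.005]
wrist_force: [0.1, -0.3, -2.5]
width: 0.686
grip_force: 66.9
time: 30.9
tool_pos: [0.4731, 0.2105, 0.1653]
tcp_rot: [2.012, 2.411, 0.004]
wrist_force: [0.6, -0.3, -1.7]
width: 0.686
grip_force: 66.7
turn 0.002  dx -0.0013 dy 0.0021 dz 0.0728 F [ 0.62 -0.31 -1.68] t 30.9
```

```bash
python3 jog.py '[[-0.001,0.002,0.025,0.002],[0,0,0.025,0],[0,0,0.012,0],[0,0,0.004,0],[0,0,0,0]]'
python3 jog.py '[[0,0,0.002,0],[0,0,0,0],[0,0,0,0]]'
python3 -c "
from h import *
go(.4754,.2096,.0925,10.2)"
```

```text
time: 31.52
tool_pos: [0.4747, 0.2097, 0.0985]
tcp_rot: [2.015, 2.41, 0.002]
wrist_force: [0.1, 0.0, -1.7]
width: 0.683
grip_force: 66.8
time: 31.9
tool_pos: [0.4743, 0.2096, 0.0961]
tcp_rot: [2.015, 2.41, 0.001]
wrist_force: [-0.3, -0.4, -1.4]
width: 0.683
grip_force: 66.8
turn -0.000  dx -0.0002 dy 0.0011 dz 0.0036 F [-0.31 -0.38 -1.43] t 31.9
```

```bash
python3 jog.py '[[0,0.001,0.0015,0],[0,0,0,0],[0,0,0,0]]' | grep -E "pos|wrist"
python3 jog.py '[[0,0,0.001,0],[0,0,0,0],[0,0,0,0]]'| grep -E "pos|wrist"
```

```text
tool_pos: [0.475, 0.2096, 0.0942]
wrist_force: [-0.7, -0.0, -2.1]
tool_pos: [0.4752, 0.2097, 0.0938]
wrist_force: [-3.0, -0.6, 5.6]
```

Contact at z = 94 mm, as expected. I'll release, retreat, and check with the cameras.

```bash
python3 jog.py '[[0,0,-0.0008,0],[0,0,0,0]]' | grep wrist
python3 jog.py '[[0,0,0,0],[0,0,0,0],[0,0,0,0]]' 1.0 | grep wrist
python3 jog.py '[[0,0,-0.03,0],[0,0,-0.06,0],[0,0,-0.06,0],[0.05,0,-0.02,0],[0.06,0,0,0]]'
python3 jog.py '[[0.06,0,0,0],[0.06,0,0,0],[0.06,0,0,0],[0.04,0,0,0],[0,0,0,0]]'
python3 - <<'E'
from h import *
T=bot.read_camera("top")[:,:,::-1].copy();S=bot.read_camera("scene")[:,:,::-1].copy()
cv2.imwrite("pics/topF.png",T);cv2.imwrite("pics/sceneF.png",S)
u=np.array([np.cos(CY),np.sin(CY)]);v=np.array([-u[1],u[0]])
m=((T.min(2)>110)*255).astype(np.uint8)
for c in cv2.findContours(m,cv2.RETR_EXTERNAL,cv2.CHAIN_APPROX_NONE)[0]:
    q=c[:,0].mean(0)
    if cv2.contourArea(c)<150 or not(140<q[0]<450 and 130<q[1]<300): continue
    w=np.array([onz("top",p,.114)[:2]-C for p in c[:,0]],np.float32); w=np.c_[w@u,w@v].astype(np.float32); r=cv2.minAreaRect(w)
    print(q.round(),"carrier ctr",np.round(r[0],4),np.round(r[1],4),round(r[2],1))
# bystanders: change against first picture
d=cv2.absdiff(T,cv2.imread("pics/top0.png")).max(2)
for n,(x,y) in dict(bottle=(256,251),beaker=(326,156),tape=(180,281)).items(): print(n,"changed px",int((d[y-22:y+22,x-20:x+20]>50).sum()))
# handle bar in the top view: same place as before?
d2=cv2.absdiff(T,cv2.imread("pics/top2.png")).max(2); print("bar changed px",int((d2[165:185,165:210]>50).sum()))
E
```

```text
wrist_force: [-0.2, -0.2, -0.1]
wrist_force: [0.0, -0.1, -0.5]
time: 33.9
tool_pos: [0.4575, 0.3193, 0.268]
tcp_rot: [2.017, 2.405, 0.011]
wrist_force: [0.5, 0.7, -0.6]
width: 1.003
grip_force: 0.0
time: 34.52
tool_pos: [0.4153, 0.537, 0.2631]
tcp_rot: [-2.011, -2.413, 0.001]
wrist_force: [-0.7, 0.1, 0.2]
width: 0.999
grip_force: 0.0
[179. 281.] carrier ctr [-0.129   0.0463] [0.0575 0.0569] 34.7
[264. 252.] carrier ctr [-0.1125 -0.1328] [0.1009 0.0635] 49.4
[194. 202.] carrier ctr [ 0.0241 -0.0087] [0.1429 0.1462] 0.3
[323. 158.] carrier ctr [ 0.0626 -0.2985] [0.0439 0.0404] 59.2Traceback (most recent call last):
  File "<stdin>", line 9, in <module>
  File "h.py", line 7, in onz
    o,d=ray(n,uv,info); return o+d*(z-o[2])/d[2]
        ~~~^^^^^^^^^^^
  File "h.py", line 4, in ray
    i=info or bot.camera_info(n); K,T=np.array(i["intrinsics"]),np.array(i["extrinsics"])
              ~~~~~~~~~~~~~~~^^^
ValueError: time passes only in moves, steps and waits
```

Run:
```python
from h import *
T=cv2.imread("pics/topF.png"); I=bot.camera_info("top")
u=np.array([np.cos(CY),np.sin(CY)]);v=np.array([-u[1],u[0]])
m=((T.min(2)>130)*255).astype(np.uint8); m=cv2.morphologyEx(m,cv2.MORPH_OPEN,np.ones((9,9)))
for c in cv2.findContours(m[180:260,150:240],cv2.RETR_EXTERNAL,cv2.CHAIN_APPROX_NONE,offset=(150,180))[0]:
    if cv2.contourArea(c)<150: continue
    w=np.array([onz("top",p,.114,I)[:2]-C for p in c[:,0]]); r=cv2.minAreaRect(np.c_[w@u,w@v].astype(np.float32))
    print("tin top",cv2.boundingRect(c),np.round(r[0],4),np.round(r[1],4),round(r[2],1))
d=cv2.absdiff(T,cv2.imread("pics/top0.png")).max(2)
for n,(x,y) in dict(bottle=(256,251),beaker=(326,156),tape=(180,281)).items(): print(n,"changed px",int((d[y-22:y+22,x-20:x+20]>50).sum()))
d2=cv2.absdiff(T,cv2.imread("pics/top2.png")).max(2); print("bar changed px",int((d2[165:185,165:210]>50).sum()))
```

```text
tin top (161, 198, 60, 38) [-0.0022 -0.0004] [0.1237 0.0667] 90.0
bottle changed px 156
beaker changed px 0
tape changed px 32
bar changed px 224
```

The top tin is centred and square at the right height. The changes at the bottle and the bar need a check for real motion.

Run:
```python
from h import *
G=lambda f:cv2.cvtColor(cv2.imread(f"pics/{f}.png"),cv2.COLOR_BGR2GRAY)
def sh(a,b,box):
    x,y,w,h=box; t=G(a)[y:y+h,x:x+w]; r=cv2.matchTemplate(G(b)[y-8:y+h+8,x-8:x+w+8],t,cv2.TM_CCOEFF_NORMED); _,s,_,l=cv2.minMaxLoc(r); return (l[0]-8,l[1]-8),round(s,3)
print("bottle top",sh("top0","topF",(238,233,40,38)),"scene",sh("scene0","sceneF",(223,180,30,60)))
print("tape",sh("top0","topF",(163,265,34,32)),sh("scene0","sceneF",(180,186,26,24)))
print("beaker",sh("top0","topF",(312,140,28,32)))
T=cv2.imread("pics/topF.png"); A=cv2.imread("pics/top2.png")
for n,i in(("before",A),("after",T)):   # white rod ends beside the sleeve, right corner and left corner
    m=(i.min(2)>90)[160:200,150:235]; ys,xs=np.nonzero(m[:22]); print(n,"rod top rows",ys.min()+160,"cols",xs.min()+150,xs.max()+150, "mean",ys.mean().round(1)+160,xs.mean().round(1)+150)
print("rod scene",sh("scene2","sceneF",(255,152,45,40)))
```

```text
bottle top ((0, 0), 0.988) scene ((0, 0), 0.982)
tape ((0, 0), 0.992) ((0, 0), 0.999)
beaker ((0, 0), 0.997)
before rod top rows 167 cols 157 223 mean 174.1 199.3
after rod top rows 166 cols 157 223 mean 174.1 198.5
rod scene ((0, 0), 0.769)
```

```bash
python3 -c "
from workcell import bot
print(bot.finish_job())"
```

```text
the job is handed in; nothing more can be done
None
```

I handed the job in at about 35 s: the handle is folded to its back stop, and the tins are stacked 0.75, 0.42, 0.17 kg from the bottom up. In the final pictures the top tin sat square and within about 2 mm of the carrier's centre, and the wash bottle, beaker and tape roll had not moved.

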